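# Pressurise the leak-test jar and hold the dead-man air lever in the green

## Robot

A 6-joint arm with a two-finger parallel gripper is mounted at the origin on a cart in front of the work surface, level with it; the furniture and walls round the work are solid. World frame = base frame: x ahead of the robot, y to its left, z up, the work surface at z = 0. Lengths are in mm, angles in rad, forces in N, time in s.
With the tool pointing down it reaches from about 350 to 875 mm from the base axis. Payload 4.2 kg.
Tool frame: the origin (TCP) lies on the mounting face of the last link; the fingertips stand 173 mm ahead of it and the grasp point (between the pads) lies 155 mm ahead of it; z points along the fingers, y is the line along which they close (so a half turn about z gives the same grasp; the last joint's range is limited). The gripper opens to 85 mm and grips with 20 to 120 N. Pads are 22 mm wide; open, the fingers measure 114 mm over their backs; the gripper's body (76 mm by 85 mm) begins 54 mm behind the grasp point. The pads swing forward as they close: fully open they stand 13 mm farther back than shut.
Start: joints at [1.478, 0.385, 0.008, 0, -1.194, -0.259], TCP at [215.335, 586.712, 404.712] pointing down, gripper open.
Joint ranges: [-3.14, 3.14], [-1.21, 2.06], [-1.07, 1.41], [-3.16, 2.05], [-2.99, -0.16], [-3.1, 3.1]. Speed limits (rad/s): [2.79, 2.79, 3.14, 3.14, 3.14, 3.14].

## Interface

Orientations are given as a unit quaternion [x, y, z, w].
In Python, from bench import arm gives the robot as it stands.
- The arm moves only by the tool carry_out, never from a script. Its argument "rows" is a list of rows, each a list of 7 numbers: the shift along the tool's x, y, z as a fraction of full scale, then the turn, a rotation vector about the tool's x, y, z as a fraction of full scale, then the opening, from -1 (shut) to 1 (fully open). A call has 1 to 12 rows; each row is the pose to reach, as a shift and turn from the pose commanded when the call began, along the tool's axes at that moment, turning the shorter way round; what a row does not reach only later rows make up. Full scale, the value 1, is 20 cm for a shift and pi rad for a turn. A row lasts 1/8 s, in which the tool goes at most 62.5 mm and 10.7 degrees, less where a joint would pass 70% of its speed; a pose out of reach is approached as far as the arm can. A call with a number of a shift or a turn outside -1 to 1 is refused whole. A call with a gripper value outside its range is refused whole. The fingers move at their own pace and stop on an object; the grip force is fixed at half the most. Time passes only in rows, so rows that repeat a pose let the fingers close. It gives the time, the measured TCP pose, the force, the opening and the grip force at its end, in the units of the state.
- arm.read_state(): the state, without advancing time (a new reading comes with each control period).
- arm.get_image(name): name is "scene" or "top" or "wrist"; returns (picture, depth): 384x512x3 uint8, red, green, blue; 384x512 float32, mm along the optical axis (not along the pixel's ray), 0 where there is no reading.
- arm.calibration(name): a dict with "mtx" (3x3 intrinsics, pixels), "k1" (the pictures are not rectified: a ray, as slopes to the right and down, at radius r is drawn at 1 + k1 r^2 times it, then the intrinsics apply), "cam_to_world" (4x4, takes a point from camera to world coordinates). Camera axes: x right, y up, looking along -z (the intrinsics and any distortion apply to the point x, -y, -z); pixel columns grow to the right and rows downward; lengths in mm; the calibration is good to about 2 mm. A picture is of the moment at which its call begins: read the wrist's pose just before it. calibration takes no time and is no camera call; for the wrist camera it gives the pose at the moment of the call.
- arm.job_done(): hands the job in; it is judged then, once.
The state is a dict: "clock": time; "joints": joint angles; "joint_vel": joint speeds; "joint_efforts": joint torques, N m; "position": TCP position; "ee_rot": TCP orientation; "contact_force": force on the tool from outside, world axes, zero at the start; "wrist_torque": the same for the moment, N m; "gripper_width": finger opening in mm; "grasp_force": force on a finger pad.
Only numpy, scipy, OpenCV 4.12 (cv2) and the standard library are available. Lean on these libraries where they do the work, as an engineer would, in place of code of your own. Each camera call takes 0.05 s, during which the arm holds its last target. There are 200 camera calls.

## Task

Leak-test the two relays in the jar: first turn the yellow-winged screw lid clockwise until it is fully home, then press the red air lever down at its black pad with the fingertips until the gauge needle stands in the green band, and keep it there; finish while still holding it in the green. Never press the lever before the lid is home, never let the needle reach the red band, and leave the loose things on the bench where they are.

Things in the scene. Friction and masses are not known exactly. Their poses are not given: they have to be found in the camera images.
- station: Leak-test station fixed on the bench: grey metal plate 200 x 250 mm, top at 16 mm, with glass jar, lever valve and gauge. Origin: centre of the plate's underside; x points from the operator's edge to the gauge side (away from the robot at yaw 0), y left. Jar axis at x 0, y +70 mm; lever pivot at x +30, y -60, height 78 mm; gauge behind the lever at x +74, y -60, top at 142 mm.
- lid_wing (a point): Centre of the yellow wing on the black screw lid: upright bar 46 mm long (point x), 12 mm wide (point y); its top is 12.5 mm above this point, the lid's flat top (63 mm across) 14 mm below. Lid home: point 113 mm above the bench, wing along the station's x, at two white marks on the blue collar. The lid stays on the jar: it only turns (clockwise from above closes) and sinks 8 mm a turn.
- screw_lid (a joint): Angle of the screw lid in rad: 0 = fully home against its stop, positive = unscrewed (anticlockwise from above), 2.6 = most; it starts somewhere between 0.7 and 2.5 and stays where it is left. Turning it takes about 0.1 N m.
- lever_pad (a point): Top centre of the black palm pad (38 mm across, 11 mm thick) at the front end of the red lever; 120 mm above the bench with the lever at rest. It lies 98 mm from the pivot towards the station's -x (the pivot is 78 mm above the bench, its axis along the station's y). Pressed, the pad swings down about the pivot: about 25 mm lower in the middle of the green band, 35 mm where the red begins.
- air_lever (a joint): Angle by which the red lever is pressed, in rad: 0 = released (a spring returns it there), 0.42 = end stop. The gauge needle follows it: 0.20 to 0.28 is the green band, from 0.34 on the red band. The push needed at the pad rises from about 5 N at 0 to about 9 N in the green and 13 N at the stop.
- needle (a joint): Angle of the gauge needle in rad, clockwise from zero: 11 times the lever's angle (green 2.2 to 3.08, red from 3.74).
- gauge_face (a point): Centre of the white gauge face (72 mm across), which looks towards the robot and up; green band, then red band, clockwise along its rim.
- marker: Loose black-capped marker, 14 x 131 mm, lying on the bench to the right of the station; origin at the centre of its underside. To be left alone.
- parts_bin: Loose blue parts bin, 130 x 100 x 55 mm, to the right of the station; origin at the centre of its underside. To be left alone.
- tape_dispenser: Loose blue tape dispenser, 56 x 154 x 84 mm, to the right of the station near the front edge; origin at the centre of its underside. To be left alone.

How it is judged (in metres and radians):
On the way, in this order (a step that is already met when the one before it is completed fails the run):
1. the lid is screwed fully home while the lever is still released (value of joint screw_lid below 0.1 rad and value of joint air_lever below 0.04 rad), for 0.2 s.
2. the fingers keep the lever pressed with the needle in the green band for one second, lid home (value of joint screw_lid below 0.1 rad and value of joint air_lever between 0.2 and 0.28 rad and contact force between the fingers and air_lever above 2 N), for 1 s.
At the end, for the whole second after the job is handed in: The lid is home (within 0.1 rad of its stop) and the fingers themselves keep the lever pressed (at least 2 N on it) with the needle inside the green band (lever 0.20 to 0.28 rad) as the program finishes and through the following second (all of step 2); the arm keeps its last pose, push and grip.
It fails at once if the lever is pressed before the lid is home (value of joint air_lever above 0.06 rad and value of joint screw_lid above 0.12 rad).
It fails at once if the needle reaches the red band (value of joint air_lever above 0.34 rad).
It fails at once if the marker, the parts bin or the tape dispenser is moved (distance of any of marker, parts_bin, tape_dispenser from where it was at the start of the episode above 0.03 m).
It also fails if it takes over 61 s, if anything falls off the work surface, if the arm or the gripper's body presses on something with over 40 N, if the wrist force passes 120 N, or if a joint passes its speed limit or range.

## Working session

There is one attempt and no reset: what is moved stays moved. The work goes in short steps, Python scripts to look and compute and a tool call to move; the robot and the scene stay as the last step left them, time stands still between calls to the robot, and variables do not carry over. Pictures are saved under pics/ and viewed, at most 10 in all, crops included, and the job is handed in when it is done.

Besides the shell and the picture viewer there is one more tool, called after ">>>" as name([rows], argument=value, ...), one row to a line, values as JSON. carry_out: Moves the arm, as the interface text tells. Its arguments: {"type":"object","properties":{"rows":{"type":"array"}},"required":["rows"]}

```bash
mkdir -p pics; ls; cat > h.py <<'E'
import numpy as np, cv2
from bench import arm
def save(name,fn):
    p,d=arm.get_image(name); cv2.imwrite(f'pics/{fn}.png',p[:,:,::-1]); np.save(f'pics/{fn}.npy',d); c=arm.calibration(name); np.savez(f'pics/{fn}_c.npz',**{k:np.array(v) for k,v in c.items()}); return p,d,c
def cloud(d,c):
    K=np.array(c['mtx']);h,w=d.shape
    u,v=np.meshgrid(np.arange(w),np.arange(h))
    xd=(u-K[0,2])/K[0,0]; yd=(v-K[1,2])/K[1,1]; x,y=xd.copy(),yd.copy()
    for _ in range(8):
        s=1+float(c['k1'])*(x*x+y*y); x=xd/s;y=yd/s
    P=np.stack([x*d,-y*d,-d,np.ones_like(d)],-1)@np.array(c['cam_to_world']).T
    P=P[...,:3]; P[d<=0]=np.nan; return P
E
python3 - <<'E'
from h import *
print(arm.read_state())
a=save('top','top0');b=save('scene','scene0')
for p,d,c in(a,b): print(np.array(c['cam_to_world']).round(2).tolist(), (d>0).mean())
cv2.imwrite('pics/both.png',cv2.resize(np.vstack([a[0],b[0]])[:,:,::-1],None,fx=.78,fy=.78))
E
```

```text
pics
{'clock': 0.0, 'joints': array([ 1.47758438e+00,  3.85539384e-01,  6.59924963e-03, -4.96174179e-04,
       -1.19396705e+00, -2.58622192e-01]), 'joint_vel': array([-0.00139973, -0.00032891,  0.00031883,  0.00073349, -0.0008725 ,
        0.00025869]), 'joint_efforts': array([-2.67365440e-04, -3.92283010e+01,  1.88397700e+01,  4.18614015e+00,
       -4.65971432e-03, -2.65374815e-06]), 'position': array([215.26959515, 586.52988218, 403.62154729]), 'ee_rot': array([ 9.84549858e-01, -1.75101144e-01, -1.42606001e-04,  1.07086734e-03]), 'contact_force': array([ 0.674928  , -0.57796651, -0.70541592]), 'wrist_torque': array([ 0.00296714, -0.041071  ,  0.04625264]), 'grasp_force': 0.0, 'gripper_width': 85.77383281255513}
[[-0.01, 1.0, -0.05, 499.28], [-1.0, -0.01, -0.0, -165.92], [-0.0, 0.05, 1.0, 1012.36], [0.0, 0.0, 0.0, 1.0]] 0.9962310791015625
[[-0.88, 0.34, -0.34, 177.1], [-0.48, -0.59, 0.65, 520.9], [0.02, 0.73, 0.68, 839.67], [0.0, 0.0, 0.0, 1.0]] 0.9962259928385416
```

View pics/both.png

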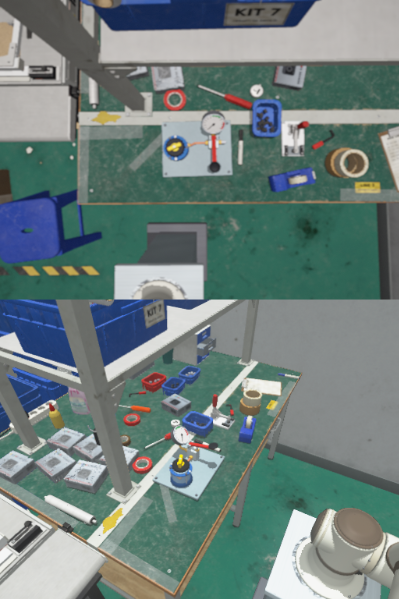

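The top view shows the station around (195,150) of the half-scaled picture, with the lid on the left, the lever on the right and the gauge behind it. Next I measure it from the depth.

```bash
python3 - <<'E'
from h import *
ld=lambda n:(cv2.imread(f'pics/{n}.png')[:,:,::-1],np.load(f'pics/{n}.npy'),dict(np.load(f'pics/{n}_c.npz')))
p,d,c=ld('top0');P=cloud(d,c)
crop=np.s_[130:250,190:330]
cv2.imwrite('pics/topc.png',cv2.resize(p[crop][:,:,::-1],None,fx=5,fy=5,interpolation=cv2.INTER_CUBIC))
for n in('top0','scene0'):
    p,d,c=ld(n);P=cloud(d,c);I=p.astype(int);Z=P[...,2]
    h=cv2.cvtColor(p,cv2.COLOR_RGB2HSV)
    box=(P[...,0]>300)&(P[...,0]<700)&(P[...,1]<100)&(P[...,1]>-350)
    yel=box&(h[...,0]>20)&(h[...,0]<35)&(h[...,1]>150)&(h[...,2]>120)&(Z>90)
    print(n,'yellow',yel.sum(),np.nanmedian(P[yel],0),np.nanmax(Z[yel]))
    q=P[yel][:,:2];q=q[np.isfinite(q).all(1)]
    print(cv2.minAreaRect(q.astype(np.float32)), q.mean(0))
    pl=box&(abs(Z-16)<5)&(h[...,1]<70)
    m=cv2.morphologyEx(pl.astype(np.uint8),cv2.MORPH_OPEN,np.ones((3,3)))
    nl,l,s,ce=cv2.connectedComponentsWithStats(m);k=1+np.argmax(s[1:,4]);q=P[l==k][:,:2].astype(np.float32);print('plate',cv2.minAreaRect(q),s[k])
    blk=box&(h[...,2]<60)&(Z>105)&(Z<130); print('pad',blk.sum(),np.nanmedian(P[blk],0))
    red=box&((h[...,0]<8)|(h[...,0]>172))&(h[...,1]>150)&(Z>75)&(Z<140); print('red',red.sum(),np.nanmedian(P[red],0))
# overhead geometry heights over the area
p,d,c=ld('top0');P=cloud(d,c);Z=P[...,2]
hi=Z>200
for r in range(0,200,20): print(r,[int(x) if np.isfinite(x) else -1 for x in Z[r,100:340:20]],P[r,240].round())
E
```

```text
top0 yellow 109 [566.46799085 -70.53919649 125.29393094] 132.53288987348026
((569.0228881835938, -69.33137512207031), (26.28687858581543, 47.302879333496094), 35.56623077392578) [567.63521968 -70.32790938]
plate ((569.7990112304688, -141.16464233398438), (198.79733276367188, 249.8224334716797), 1.3308758735656738) [ 209  154   89   73 2904]
pad 86 [ 504.22529314 -200.55948061  120.64675454]
red 112 [ 559.99253938 -199.14569671   96.56287139]
scene0 yellow 89 [562.45887116 -63.09037427 121.23764888] 130.30381154161137
((567.346923828125, -69.78388977050781), (22.803850173950195, 44.90890121459961), 31.214895248413086) [563.99344424 -65.2883862 ]
plate ((570.6192016601562, -141.16360473632812), (201.55206298828125, 252.8797607421875), 1.385303020477295) [ 196  190   91   66 2415]
pad 0 [nan nan nan]
red 85 [ 562.69724784 -197.43592752   95.75194764]
0 [-40, 654, 639, 571, 569, 569, 584, 584, 583, 580, 581, 569] [ 768. -141.  584.]
20 [-39, 449, 518, 517, 516, 516, -1, 513, 511, 510, 538, 538] [ 782. -137.  514.]
40 [548, 449, 451, 452, 452, 452, 452, 450, 452, 451, 452, 453] [ 784. -133.  451.]
60 [546, 481, 451, 452, 450, 450, 451, 451, 451, 452, 450, 451] [ 751. -133.  452.]
80 [476, 475, 449, 449, 449, 449, 449, 448, 446, 445, 447, 446] [ 719. -133.  448.]
100 [-91, 380, 381, 267, 1, 47, 45, -1, 5, 2, 5, 4] [ 834. -106.   -1.]
120 [28, 35, 0, 243, 82, 3, 19, -1, 0, 16, 2, 2] [ 775. -106.   -1.]
140 [-95, 1, 0, 0, 31, 2, 19, 3, -2, -3, 0, -1] [ 716. -106.    3.]
160 [-499, 0, -2, -1, 3, 4, 16, 15, 113, 112, 3, 0] [ 656. -107.   15.]
180 [-741, 1, -1, 0, 0, 3, 102, 15, 16, 57, 0, -3] [ 599. -106.   16.]
  return np.nanmean(a, axis, out=out, keepdims=keepdims)
```

View pics/topc.png

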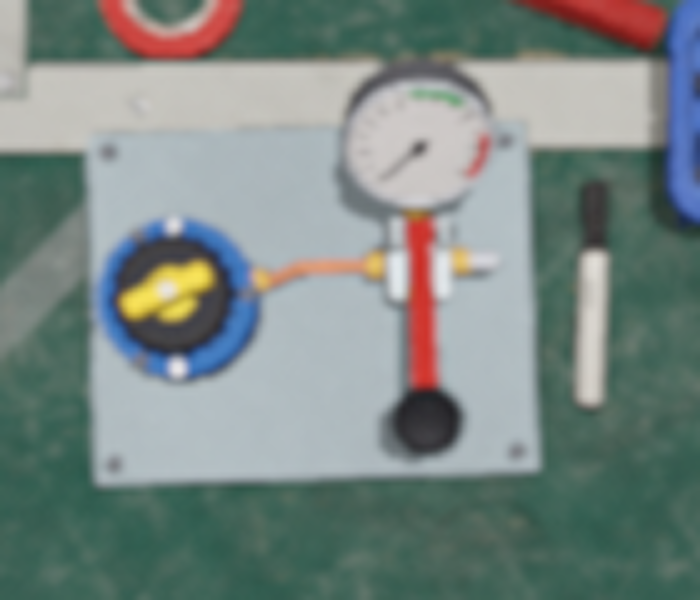

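The wing stands about 111° anticlockwise of home, the plate is at (570,-141) with yaw about 1.35°, and the lever is at rest. I'll move to above the lid.

>>> carry_out([
  [0.93,0.825,0,0,0,0,1],
  [0.93,0.825,0,0,0,0,1],
  [0.93,0.825,0,0,0,0,1],
  [0.93,0.825,0,0,0,0,1],
  [0.93,0.825,0,0,0,0,1],
  [0.93,0.825,0,0,0,0,1],
])

```text
clock: 0.85
position: [333.2, 367.7, 404.7]
ee_rot: [0.985, -0.175, 0.0, -0.0]
contact_force: [0.5, 0.3, -0.2]
gripper_width: 85.5
grasp_force: 0.0
```

>>> carry_out([
  [0.93,0.825,0,0,0,0,1],
  [0.93,0.825,0,0,0,0,1],
  [0.93,0.825,0,0,0,0,1],
  [0.93,0.825,0,0,0,0,1],
  [0.93,0.825,0,0,0,0,1],
  [0.93,0.825,0,0,0,0,1],
])

```text
clock: 1.6
position: [451.0, 149.7, 404.4]
ee_rot: [0.985, -0.175, -0.0, 0.0]
contact_force: [-0.5, 0.4, 0.5]
gripper_width: 85.4
grasp_force: 0.0
```

>>> carry_out([
  [0.93,0.825,0.1,0,0,0.267,1],
  [0.93,0.825,0.1,0,0,0.267,1],
  [0.93,0.825,0.1,0,0,0.267,1],
  [0.93,0.825,0.1,0,0,0.267,1],
  [0.93,0.825,0.1,0,0,0.267,1],
  [0.93,0.825,0.1,0,0,0.267,1],
  [0.93,0.825,0.1,0,0,0.267,1],
  [0.93,0.825,0.1,0,0,0.267,1],
])

```text
clock: 2.6
position: [568.5, -68.9, 385.1]
ee_rot: [0.829, -0.559, 0.0, -0.0]
contact_force: [-0.0, 0.2, 0.2]
gripper_width: 85.6
grasp_force: 0.0
```

```bash
python3 - <<'E'
from h import *
s=arm.read_state();print(s['clock'],s['position'],s['ee_rot'],s['joints'])
p,d,c=save('wrist','w1');P=cloud(d,c);Z=P[...,2]
h=cv2.cvtColor(p,cv2.COLOR_RGB2HSV)
yel=(h[...,0]>20)&(h[...,0]<35)&(h[...,1]>150)&(h[...,2]>100)
m=yel&(Z>119)&(Z<140)
print(m.sum(),np.nanmedian(P[m],0)); q=P[m][:,:2].astype(np.float32);print(q.mean(0),cv2.minAreaRect(q));w,v=np.linalg.eigh(np.cov(q.T));print(w**.5,np.degrees(np.arctan2(*v[::-1,1])))
lid=(h[...,2]<70)&(abs(Z-101)<6);q=P[lid][:,:2].astype(np.float32)
if len(q)>20: print('lid',len(q),cv2.minEnclosingCircle(q),np.median(P[lid],0))
pl=(abs(Z-16)<5)&(h[...,1]<70); print('plate px',pl.sum())
E
```

```text
2.6 [568.51704095 -68.85422628 385.07073374] [ 8.28839167e-01 -5.59486843e-01  2.35398932e-04 -2.30497852e-04] [ 1.62269694e-01  3.10848851e-01 -1.53910669e-01 -1.38926299e-05
 -1.10537801e+00  2.20999705e-01]
857 [571.16230562 -73.83439692 128.28554202]
[570.753   -71.90606] ((570.203857421875, -70.2981948852539), (11.985782623291016, 45.10963439941406), 22.72749137878418)
[ 3.48507132 13.66840404] 113.78134384797731
lid 3098 ((590.3544921875, -114.9362564086914), 81.56397247314453) [573.21557898 -74.9265388  102.05900759]
plate px 29435
```

View pics/w1.png

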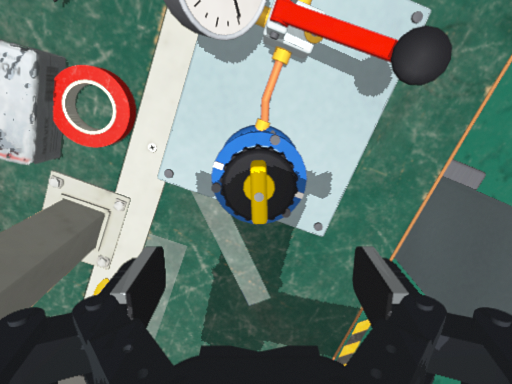

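The wrist view shows the wing at (258,190) upright in the picture, i.e. across the closing line, measured at (570,-70), top 128 mm, angle ≈113°. Collar marks lie at (217,165) and (300,180). I'll descend and grip it.

>>> carry_out([
  [0.01,0,0.25,0,0,0,1],
  [0.01,0,0.5,0,0,0,1],
  [0.01,0,0.53,0,0,0,1],
  [0.01,0,0.53,0,0,0,1],
  [0.01,0,0.53,0,0,0,1],
  [0.01,0,0.53,0,0,0,-1],
  [0.01,0,0.53,0,0,0,-1],
  [0.01,0,0.53,0,0,0,-1],
  [0.01,0,0.53,0,0,0,-1],
  [0.01,0,0.53,0,0,0,-1],
  [0.01,0,0.53,0,0,0,-1],
  [0.01,0,0.53,0,0,0,-1],
])

```text
clock: 4.15
position: [569.8, -71.9, 279.0]
ee_rot: [0.828, -0.561, 0.001, -0.001]
contact_force: [2.8, 0.8, 1.9]
gripper_width: 10.7
grasp_force: 62.0
```

>>> carry_out([
  [0,0,0.001,0,0,0.045,-1],
  [0,0,0.002,0,0,0.09,-1],
  [0,0,0.003,0,0,0.135,-1],
  [0,0,0.004,0,0,0.18,-1],
  [0,0,0.005,0,0,0.225,-1],
  [0,0,0.006,0,0,0.27,-1],
  [0,0,0.007,0,0,0.315,-1],
  [0,0,0.007,0,0,0.33,-1],
  [0,0,0.007,0,0,0.33,-1],
])

```text
clock: 5.28
position: [568.2, -71.7, 277.6]
ee_rot: [-0.441, 0.897, 0.001, -0.001]
contact_force: [-3.0, 4.6, 5.9]
gripper_width: 10.8
grasp_force: 62.7
```

```bash
python3 - <<'E'
from h import *
s=arm.read_state();print({k:np.round(v,3) for k,v in s.items()})
E
```

```text
{'clock': np.float64(5.275), 'joints': array([ 0.157,  0.42 , -0.288, -0.002, -0.866, -0.813]), 'joint_vel': array([ 0.001, -0.001, -0.   , -0.   ,  0.   ,  0.006]), 'joint_efforts': array([ -2.106, -34.384,  15.115,   4.122,   0.841,  -0.041]), 'position': array([568.233, -71.69 , 277.569]), 'ee_rot': array([-0.441,  0.897,  0.001, -0.001]), 'contact_force': array([-3.018,  4.617,  5.923]), 'wrist_torque': array([ 1.298,  1.045, -0.003]), 'grasp_force': np.float64(62.665), 'gripper_width': np.float64(10.821)}
```

>>> carry_out([
  [0,0,0.001,0,0,0.045,-1],
  [0,0,0.002,0,0,0.09,-1],
  [0,0,0.003,0,0,0.135,-1],
  [0,0,0.004,0,0,0.18,-1],
  [0,0,0.005,0,0,0.225,-1],
  [0,0,0.006,0,0,0.27,-1],
  [0,0,0.006,0,0,0.29,-1],
  [0,0,0.006,0,0,0.3,-1],
  [0,0,0.006,0,0,0.31,-1],
  [0,0,0.006,0,0,0.31,-1],
])

```text
clock: 6.52
position: [567.7, -70.1, 276.4]
ee_rot: [0.028, 1.0, 0.001, -0.003]
contact_force: [-7.2, 12.7, 8.2]
gripper_width: 10.9
grasp_force: 69.4
```

```bash
python3 - <<'E'
from h import *
s=arm.read_state();print({k:np.round(v,3) for k,v in s.items()});q=s['ee_rot'];print(np.degrees(2*np.arctan2(q[1],q[0])))
p,d,c=save('wrist','w2')
E
```

```text
{'clock': np.float64(6.525), 'joints': array([ 0.16 ,  0.421, -0.29 , -0.004, -0.865, -1.784]), 'joint_vel': array([0.   , 0.001, 0.   , 0.001, 0.   , 0.006]), 'joint_efforts': array([ -7.224, -33.016,  15.356,   5.15 ,   1.34 ,  -1.079]), 'position': array([567.714, -70.101, 276.405]), 'ee_rot': array([ 0.028,  1.   ,  0.001, -0.003]), 'contact_force': array([-7.179, 12.657,  8.173]), 'wrist_torque': array([3.53 , 1.926, 1.016]), 'grasp_force': np.float64(69.42), 'gripper_width': np.float64(10.877)}
176.81247100014042
```

View pics/w2.png

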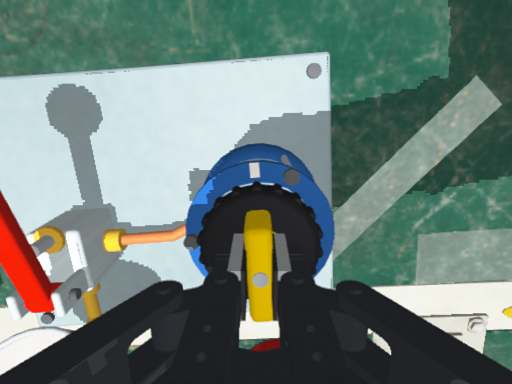

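The wing lines up with the white mark at (254,170), and the 1.0 N m moment shows that the lid is against its stop. I'll release, rise, shut the fingers and go over the pad.

>>> carry_out([
  [0,0,0,0,0,0,1],
  [0,0,0,0,0,0,1],
  [0,0,0,0,0,0,1],
  [0,0,0,0,0,0,1],
  [0,0,0,0,0,0,1],
  [0,0,-0.1,0,0,0,1],
  [0,0,-0.35,0,0,0,1],
  [0,0,-0.35,0,0,0,1],
])

```text
clock: 7.58
position: [570.5, -72.2, 350.6]
ee_rot: [0.029, 1.0, 0.0, 0.005]
contact_force: [0.3, -0.6, -0.7]
gripper_width: 85.3
grasp_force: 0.0
```

>>> carry_out([
  [0.15,-0.3,0,0,0,0,-1],
  [0.3,-0.6,0,0,0,0,-1],
  [0.304,-0.68,0,0,0,0,-1],
  [0.304,-0.68,0,0,0,0,-1],
  [0.304,-0.68,0,0,0,0,-1],
  [0.304,-0.68,0,0,0,0,-1],
  [0.304,-0.68,0,0,0,0,-1],
  [0.304,-0.68,0,0,0,0,-1],
])

```text
clock: 8.57
position: [500.8, -203.8, 346.1]
ee_rot: [0.029, 1.0, 0.0, -0.0]
contact_force: [-0.1, 0.0, -0.3]
gripper_width: 0.0
grasp_force: 0.0
```

```bash
python3 - <<'E'
from h import *
s=arm.read_state();print({k:np.round(v,3) for k,v in s.items()})
a=save('top','top3');b=save('wrist','w3')
t=cv2.resize(a[0][130:250,190:330],(512,438),interpolation=cv2.INTER_CUBIC)
cv2.imwrite('pics/v3.png',cv2.resize(np.vstack([t,cv2.resize(b[0],(512,384))]),None,fx=.72,fy=.72)[:,:,::-1])
p,d,c=a;P=cloud(d,c);Z=P[...,2];h=cv2.cvtColor(p,cv2.COLOR_RGB2HSV)
m=(h[...,0]>20)&(h[...,0]<35)&(h[...,1]>150)&(h[...,2]>120)&(Z>110)&(abs(P[...,0]-568)<50)&(abs(P[...,1]+70)<50)
q=P[m][:,:2];w,v=np.linalg.eigh(np.cov(q.T));print(m.sum(),q.mean(0),w**.5,np.degrees(np.arctan2(*v[::-1,1])))
E
```

```text
{'clock': np.float64(8.575), 'joints': array([-0.086,  0.294, -0.286, -0.   , -0.991, -1.543]), 'joint_vel': array([-0.004,  0.   ,  0.   , -0.001,  0.002,  0.   ]), 'joint_efforts': array([ 2.5000e-02, -3.2647e+01,  1.6971e+01,  3.7700e+00, -0.0000e+00,
       -1.0000e-03]), 'position': array([ 500.758, -203.755,  346.065]), 'ee_rot': array([ 0.029,  1.   ,  0.   , -0.   ]), 'contact_force': array([-0.126,  0.039, -0.275]), 'wrist_torque': array([-0.006, -0.008,  0.057]), 'grasp_force': np.float64(0.0), 'gripper_width': np.float64(0.034)}
21 [583.41751964 -74.11600663] [ 3.00803332 14.94668014] -136.88326319586687
```

View pics/v3.png

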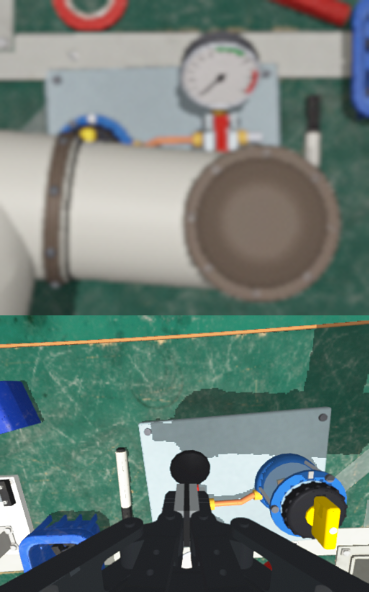

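The gauge (needle at zero) stays visible in the top view. The wrist view shows the wing at (325,525) along the station's x and the pad at (190,467). I'll measure both from depth.

```bash
python3 - <<'E'
from h import *
ld=lambda n:(cv2.imread(f'pics/{n}.png')[:,:,::-1],np.load(f'pics/{n}.npy'),dict(np.load(f'pics/{n}_c.npz')))
p,d,c=ld('w3');P=cloud(d,c);Z=P[...,2];h=cv2.cvtColor(np.ascontiguousarray(p),cv2.COLOR_RGB2HSV)
m=(h[...,0]>20)&(h[...,0]<35)&(h[...,1]>150)&(h[...,2]>100)&(abs(Z-125)<4)&(P[...,1]>-110)
q=P[m][:,:2].astype(np.float32);print(m.sum(),np.median(P[m],0),cv2.minAreaRect(q))
m=(h[...,2]<70)&(Z>112)&(Z<128)&(abs(P[...,1]+202)<30)&(abs(P[...,0]-503)<40)
q=P[m][:,:2].astype(np.float32);print(m.sum(),np.median(P[m],0),cv2.minEnclosingCircle(q),np.percentile(q,[1,99],axis=0))
A=np.c_[P[m][:,:2],np.ones(m.sum())];print('plane',np.linalg.lstsq(A,P[m][:,2],rcond=None)[0])
E
```

```text
1075 [564.77666841 -72.21406278 125.58168844] ((568.7762451171875, -69.95877838134766), (45.78461456298828, 12.571788787841797), 1.0204037427902222)
2057 [ 500.35240143 -200.85934819  121.24736655] ((502.8316345214844, -201.1640625), 18.286670684814453) [[ 485.35691162 -217.70332336]
 [ 517.7439917  -184.32443115]]
plane [-1.42487972e-01 -1.65558835e-02  1.89080193e+02]
```

The lid is home (wing at 1.0°, station yaw 1.35°). The pad is at (503,-201,121). I'll press part of the way first.

>>> carry_out([
  [0,0.01,0.12,0,0,0,-1],
  [0,0.01,0.24,0,0,0,-1],
  [0,0.01,0.27,0,0,0,-1],
  [0,0.01,0.29,0,0,0,-1],
  [0,0.01,0.31,0,0,0,-1],
  [0,0.01,0.33,0,0,0,-1],
  [0,0.01,0.33,0,0,0,-1],
  [0,0.01,0.33,0,0,0,-1],
])

```text
clock: 9.68
position: [500.0, -202.5, 281.6]
ee_rot: [0.03, 1.0, -0.0, -0.001]
contact_force: [-4.5, 0.1, 7.1]
gripper_width: 0.2
grasp_force: 3.4
```

```bash
cat >> h.py <<'E'
def gauge(fn):
    s=arm.read_state();print(s['clock'],s['position'].round(2),s['contact_force'].round(1),s['gripper_width'])
    p,d,c=save('top',fn)
    g=cv2.resize(p[135:180,250:296],None,fx=11,fy=11,interpolation=cv2.INTER_CUBIC);cv2.imwrite(f'pics/{fn}_g.png',g[:,:,::-1])
E
python3 -c "
from h import *
gauge('t4')"
```

```text
9.675 [ 500.   -202.49  281.62] [-4.5  0.1  7.1] 0.21080059427315828
```

View pics/t4_g.png

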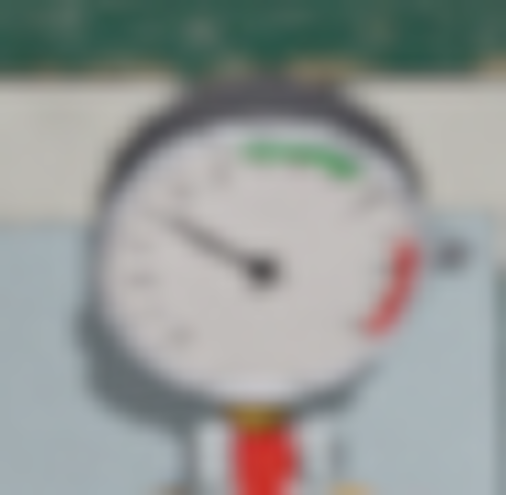

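The needle, from its hub at (260,270), points to (165,210). That is about 1.3 rad, lever about 0.12, in line with the 11–12 mm pressed. Another 12 mm should reach mid-green.

>>> carry_out([
  [0,0,0.015,0,0,0,-1],
  [0,0,0.03,0,0,0,-1],
  [0,0,0.045,0,0,0,-1],
  [0,0,0.055,0,0,0,-1],
  [0,0,0.06,0,0,0,-1],
  [0,0,0.06,0,0,0,-1],
])

```text
clock: 10.48
position: [498.7, -202.6, 269.5]
ee_rot: [0.03, 1.0, -0.0, -0.003]
contact_force: [-8.3, 0.2, 10.4]
gripper_width: 0.2
grasp_force: 5.3
```

```bash
python3 -c "
from h import *
gauge('t5')"
```

```text
10.475 [ 498.74 -202.61  269.5 ] [-8.3  0.2 10.4] 0.19291470470344338
```

View pics/t5_g.png

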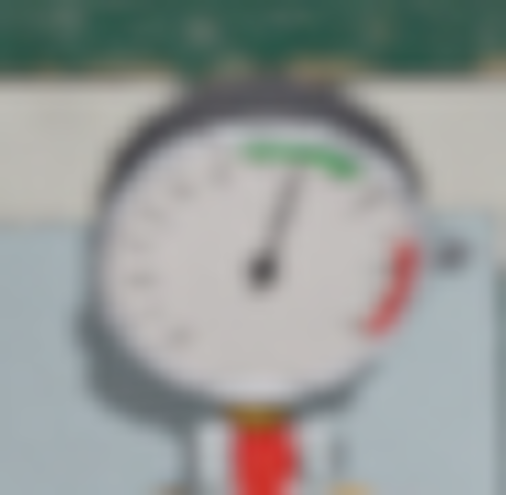

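The needle points at (297,165), in the middle of the green band (248–355 along the rim). I'll hold for over a second, check that it hasn't drifted, and hand in.

>>> carry_out([
  [0,0,0,0,0,0,-1],
  [0,0,0,0,0,0,-1],
  [0,0,0,0,0,0,-1],
  [0,0,0,0,0,0,-1],
  [0,0,0,0,0,0,-1],
  [0,0,0,0,0,0,-1],
  [0,0,0,0,0,0,-1],
  [0,0,0,0,0,0,-1],
  [0,0,0,0,0,0,-1],
  [0,0,0,0,0,0,-1],
  [0,0,0,0,0,0,-1],
  [0,0,0,0,0,0,-1],
])

```text
clock: 12.02
position: [498.7, -202.6, 269.6]
ee_rot: [0.03, 1.0, -0.0, -0.003]
contact_force: [-8.5, -0.9, 10.3]
gripper_width: 0.0
grasp_force: 5.3
```

```bash
python3 -c "
from h import *
gauge('t6')
a=cv2.imread('pics/t5_g.png').astype(int);b=cv2.imread('pics/t6_g.png').astype(int);print('diff',abs(a-b).mean(),abs(a-b)[140:300,200:380].max())
s=arm.read_state()
if abs(s['position'][2]-269.5)<1 and s['contact_force'][2]>6: print(arm.job_done())
"
```

```text
12.025 [ 498.72 -202.62  269.6 ] [-8.5 -0.9 10.3] 0.04569064435717867
diff 0.37859623907054735 6
the job is handed in; nothing more can be done
None
```

The job is handed in at about 12 s with the lid home against its stop and the fingertips holding the lever with about 10 N, needle steady mid-green; no verdict came back.

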